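# Set the short post of the hanging rail level and lock it

### The job

The rail for hanging fish is to lie level across two telescoping steel posts, and one of them is still down. Twist the head of the lower post counter-clockwise (seen from above) to unlock it, raise it until its head is level with the head of the taller post, then twist it fully back to lock it and let go. The taller post is already set: leave it as it is.

Things in the scene. Friction and masses are not known exactly. Their poses are not given: they have to be found in the camera images.
- short_head (a point): Centre of the lower post's steel head, on the post's axis: a block 44 (its x) by 16 (its y) by 34 mm high, with two prongs at its x ends up to 30 mm above this point. Grip across the 16 mm. z up; axes turn with the head. It tops a ribbed 14 mm rod in a 27 mm fixed tube with a black lock housing (52 by 34 mm, top at 168 mm) on a 100 mm foot. This point is 202 mm above the table plus short_slide.
- tall_head (a point): Centre of the same kind of head on the taller post, a like post 250 to 300 mm to one side, already set and locked. This point is 262 to 317 mm above the table, at least 40 mm higher than the lower one at the start: the height to match. Leave it as it is.
- short_twist (a joint): Turn of the lower post's head and rod about the upright axis, rad: 0 = locked (stop), growing counter-clockwise seen from above to 1.15 (66 degrees, stop). The lock grips below about 0.6 and holds against a pull of some 15 to 25 N, slipping if forced; above 0.75 the rod slides. Turning takes 0.1 to 0.5 N m; it stays where it is left.
- short_slide (a joint): Extension of the lower post, m, upward: 0 = fully down, 0.13 = stop; 0 to 0.02 at the start. Unlocked it slides with a drag of 3 to 10 N and stays at the height where it is left.
Things that resemble listed ones, but are neither listed nor needed, are in the scene too. What is shaped like the part that bears short_head but purple is not meant. What is shaped like the part that bears tall_head but orange is not meant.

How it is judged:
By the outcome, as a careful person would: the job done as asked, in the order asked, and still so for the second after the job is handed in, with the robot touching nothing.
It also fails if it takes over 40 s, if anything falls off the work surface, if the arm or the gripper's body presses on something with over 40 N, if the wrist force passes 120 N, or if a joint passes its speed limit or range.

### The arm

A 6-joint arm with a two-finger parallel gripper is mounted at the origin on the work surface. World frame = base frame: x ahead of the robot, y to its left, z up, the work surface at z = 0. Lengths are in m, angles in degrees, forces in N, time in s.
With the tool pointing down it reaches from about 0.25 to 0.725 m from the base axis. Payload 9.7 kg.
Tool frame: the origin (TCP) lies at the very end of the fingers, on their centre line; the grasp point (between the pads) lies 19 mm behind it (bot.hold_point_z is the distance from the TCP to the grasp point, in m); z points along the fingers, y is the line along which they close (so a half turn about z gives the same grasp; the last joint's range is limited). The gripper opens to 85 mm and grips with 20 to 120 N. Pads are 22 mm wide; open, the fingers measure 114 mm over their backs; the gripper's body (76 mm by 85 mm) begins 54 mm behind the grasp point. The pads swing forward as they close: fully open they stand 13 mm farther back than shut.
Start: joints at [71.734, 4.979, 10.078, 95.1, 0, 90], TCP at [0.172, 0.522, 0.231] pointing down, gripper open.
Joint ranges: [-179.16, 179.16], [-48.56, 103.87], [-65.8, 70.77], [-126.05, 130.52], [-82.76, 87.17], [-180, 180]. Speed limits (degrees/s): [127.2, 127.2, 147.25, 180, 180, 180].

### API

Orientations are given as [roll, pitch, yaw] about the fixed x, y, z axes, in that order (R = Rz(yaw) Ry(pitch) Rx(roll)).
In Python, from workcell import bot gives the robot as it stands.
- The arm moves only by the tool play_rows, never from a script. Its argument "targets" is a list of rows, each an object with "grip": the closure in counts, from 0 (fully open) to 255 (shut); "linear": the shift along the world's x, y, z in cm, a list of three; "delta_rot": the turn, a rotation vector about the world's x, y, z in rad, a list of three. A call has 1 to 10 rows; each row is the pose to reach, as a shift and turn from the pose commanded when the call began; what a row does not reach only later rows make up. A row lasts 1/10 s, in which the tool goes at most 50 mm and 8.59 degrees, less where a joint would pass 70% of its speed; a pose out of reach is approached as far as the arm can. A call with a gripper value outside its range is refused whole. The fingers move at their own pace and stop on an object; "force" is the grip in N (left out, the last holds). Time passes only in rows, so rows that repeat a pose let the fingers close. It gives the time, the measured TCP pose, the force, the opening and the grip force at its end, in the units of the state.
- bot.get_obs(): the state, without advancing time (a new reading comes with each control period).
- bot.camera(name): name is "side" or "top"; returns a dict with "color" (384x512x3 uint8, red, green, blue), "range_z" (384x512 float32, m along the optical axis (not along the pixel's ray), 0 where there is no reading), "fov_y" (degrees; the focal length in pixels is half the picture's height over the tangent of half this angle, whatever the lens; pixels are square), "cx", "cy" (the principal point, pixels), "world_to_cam" (4x4, takes a point from world to camera coordinates). Camera axes: x right, y up, looking along -z (the intrinsics and any distortion apply to the point x, -y, -z); pixel columns grow to the right and rows downward; lengths in m; the calibration is good to about 2 mm. A picture is of the moment at which its call begins.
- bot.job_done(): hands the job in; it is judged then, once.
Trained networks look in a picture, given as the dict that the camera call returned (one of the last four; its "shot" number tells which), for a name from the list of things; names that differ only in an ending like _2 or _b are one class to them, and where a whole thing is asked for, a point or a joint stands for the part that bears it (a point fixed in the world has none). Each returns a list of dicts, best first, with "conf" (0 to 1); they miss things now and then, are a little off and sometimes report something else, mostly with a low value. They report only what shows in the picture. A call takes as long as a camera call. They do not tell look-alikes from the thing itself.
- bot.search_frame(picture, target): "box" ([left, top, right, bottom] in pixels, round what is visible of it).
- bot.trace(picture, target): "pixels" (384x512 bool, what is visible of it) and "box" ([left, top, right, bottom] in pixels, round what is visible of it).
- bot.pinpoint(picture, target): "pixel" ([column, row] in pixels: a listed point, or the origin of a listed thing).
The state is a dict: "time": time; "q": joint angles; "qd": joint speeds; "joint_efforts": joint torques, N m; "ee_pos": TCP position; "tcp_rot": TCP orientation; "wrist_force": force on the tool from outside, world axes, zero at the start; "torque": the same for the moment, N m; "opening": finger opening in m; "grasp_force": force on a finger pad.
Only numpy, scipy, OpenCV 4.12 (cv2) and the standard library are available. Lean on these libraries where they do the work, as an engineer would, in place of code of your own. Each camera call takes 0.05 s, during which the arm holds its last target. There are 200 camera calls.

## Working session

There is one attempt and no reset: what is moved stays moved. The work goes in short steps, Python scripts to look and compute and a tool call to move; the robot and the scene stay as the last step left them, time stands still between calls to the robot, and variables do not carry over. Pictures are saved under pics/ and viewed, at most 10 in all, crops included, and the job is handed in when it is done.

Besides the shell and the picture viewer there is one more tool, called as name(argument=value, ...) on one line, values as JSON. play_rows: Moves the arm, as the interface text tells. Its arguments: {"type":"object","properties":{"targets":{"type":"array","items":{"type":"object","properties":{"grip":{"type":"number"},"linear":{"type":"array","items":{"type":"number"}},"delta_rot":{"type":"array","items":{"type":"number"}}}}},"force":{"type":"number"}},"required":["targets"]}

```bash
mkdir -p pics
cat > h.py <<'E'
from workcell import bot
import numpy as np, cv2
def shot(name):
    p=bot.camera(name); return p
def to_world(p,u,v,d=None):
    f=p["color"].shape[0]/2/np.tan(np.radians(p["fov_y"]/2))
    if d is None:d=p["range_z"][int(round(v)),int(round(u))]
    d=np.asarray(d)
    c=np.stack([(u-p["cx"])/f*d,-(v-p["cy"])/f*d,-d,np.ones_like(d)],-1)
    return (c@np.linalg.inv(p["world_to_cam"]).T)[...,:3]
E
python3 - <<'E'
from h import *
ims=[]
for n in("side","top"):
    p=shot(n); print(n,[k for k in p],p["fov_y"],p["cx"],p["cy"])
    im=p["color"][:,:,::-1].copy()
    for t in("short_head","tall_head"):
        for r in bot.trace(p,t)[:3]:
            m=r["pixels"]; v,u=np.nonzero(m); d=p["range_z"][m]; ok=d>0
            w=to_world(p,u[ok],v[ok],d[ok])
            print(t,"trace",round(r["conf"],2),r["box"],np.median(w,0).round(4),np.percentile(w,[5,95],axis=0).round(3).tolist())
        for r in bot.pinpoint(p,t)[:3]:
            print(t,"pt",round(r["conf"],2),r["pixel"],to_world(p,*r["pixel"]).round(4))
    cv2.imwrite(f"pics/{n}0.png",im)
print(bot.get_obs())
E
```

```text
side ['color', 'range_z', 'fov_y', 'cx', 'cy', 'world_to_cam', 'shot'] 46.1022761711947 252.278208551597 197.67528769350258
short_head trace 0.95 [226.8, 117.5, 249.6, 150.5] [ 0.528  -0.0626  0.2243] [[0.508, -0.205, 0.071], [0.548, -0.059, 0.251]]
short_head trace 0.56 [287.6, 155.4, 310.6, 185.6] [0.4024 0.0245 0.2112] [[0.382, 0.01, 0.171], [0.421, 0.031, 0.233]]
short_head pt 0.67 [241.0, 130.0] [0.4496 0.661  0.8247]
short_head pt 0.61 [297.5, 171.5] [0.404  0.0264 0.2071]
tall_head trace 0.89 [166.8, 293.8, 198.1, 326.8] [0.568  0.3485 0.2176] [[0.546, 0.244, 0.013], [0.589, 0.357, 0.234]]
tall_head trace 0.6 [195.1, 186.9, 224.6, 257.4] [0.5417 0.2144 0.2957] [[0.521, 0.206, 0.185], [0.559, 0.217, 0.33]]
tall_head pt 0.67 [212.7, 206.2] [0.5386 0.2174 0.3077]
top ['color', 'range_z', 'fov_y', 'cx', 'cy', 'world_to_cam', 'shot'] 50.62252910831301 247.09735751865625 186.05899078346675
short_head trace 0.54 [299.8, 151.8, 312.6, 173.9] [ 0.5259 -0.0676  0.2387] [[0.507, -0.076, 0.212], [0.546, -0.061, 0.252]]
short_head trace 0.54 [261.8, 213.8, 274.4, 235.6] [0.4018 0.0182 0.22
[... 489 characters left out ...]
9, 143.5] [0.5713 0.3372 0.2203]
{'time': 0.5, 'q': array([ 7.17351533e+01,  4.97946661e+00,  1.00760040e+01,  9.50985380e+01,
       -1.13619106e-04,  9.00017863e+01]), 'qd': array([-0.01688975, -0.01844416,  0.01710982,  0.03824826, -0.00358299,
        0.01141334]), 'joint_efforts': array([ 3.20942991e-04, -5.19647634e+01,  4.64546227e+01,  1.78639879e-03,
        2.29517849e-05, -5.86924472e-06]), 'ee_pos': array([0.17237319, 0.52228127, 0.2312589 ]), 'tcp_rot': array([-1.79997999e+02,  1.13681479e-04,  1.61733367e+02]), 'wrist_force': array([0.94446341, 0.58965645, 0.3462897 ]), 'torque': array([-0.01747749,  0.01304452,  0.01061075]), 'grasp_force': 0.0, 'opening': 0.08552458775836956}
```

Run:
```python
import cv2
a=cv2.imread("pics/side0.png")[60:360,130:380];b=cv2.imread("pics/top0.png")[80:300,80:360]
cv2.imwrite("pics/a.png",cv2.resize(a,None,fx=2,fy=2,interpolation=2));cv2.imwrite("pics/b.png",cv2.resize(b,None,fx=2.5,fy=2.5,interpolation=2))
```

```text
(no output)
```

View pics/a.png

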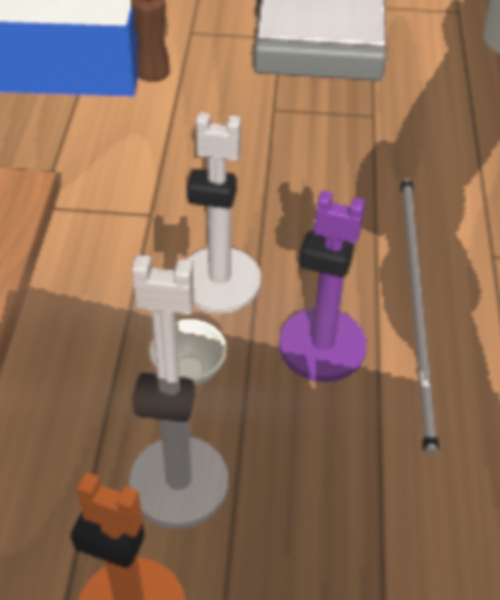

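View pics/b.png

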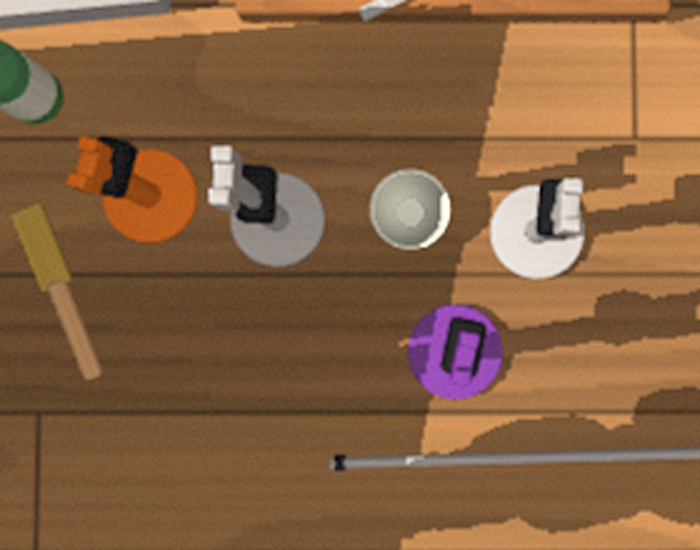

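Side view: white/steel lower post at crop (218,140), taller steel post at (163,285); purple and orange ones are decoys. Top view: lower head at (567,208), taller at (223,178). Now measure precisely.

```bash
cat >> h.py <<'E'
def cloud(p):
    v,u=np.nonzero(p["range_z"]>0); return to_world(p,u,v,p["range_z"][v,u])
def heads():
    out={}
    for n in("side","top"):
        w=cloud(shot(n))
        for k,c,z0 in(("short",(.527,-.066),.188),("tall",(.54,.211),.235)):
            s=w[(np.hypot(*(w[:,:2]-c).T)<.04)&(w[:,2]>z0)]
            t=s[s[:,2]>np.percentile(s[:,2],97)-.045]
            r=cv2.minAreaRect((t[:,:2]*1000).astype(np.float32))
            print(n,k,len(t),"zmax",np.sort(t[:,2])[[-1,-5,-10,-20,-40]].round(4),"rect",np.round(r[0],1),np.round(r[1],1),round(r[2],1))
            out[n,k]=t
    return out
E
python3 - <<'E'
from h import *
o=heads()
for k,t in o.items():
    h,e=np.histogram(t[:,2],bins=np.arange(.18,.38,.004)); print(k,[(round(float(a),3),int(b)) for a,b in zip(e,h) if b])
    c=np.cov(t[:,:2].T); w,V=np.linalg.eigh(c); print(np.degrees(np.arctan2(V[1,1],V[0,1])))
E
```

```text
side short 415 zmax [0.2538 0.253  0.2523 0.252  0.2509] rect [528.2 -67.9] [18.6 44.1] 85.5
side tall 704 zmax [0.3323 0.3318 0.3313 0.3309 0.3304] rect [541.4 209.4] [18.5 44.3] 85.6
top short 216 zmax [0.2547 0.252  0.2514 0.2508 0.2499] rect [527.4 -70. ] [16.2 43.4] 85.6
top tall 278 zmax [0.3324 0.3311 0.3308 0.33   0.3291] rect [540.7 206.1] [16.  43.6] 88.0
('side', 'short') [(0.204, 10), (0.208, 22), (0.212, 39), (0.216, 29), (0.22, 30), (0.224, 32), (0.228, 33), (0.232, 31), (0.236, 75), (0.24, 23), (0.244, 19), (0.248, 55), (0.252, 17)]
176.4603312810179
('side', 'tall') [(0.284, 21), (0.288, 51), (0.292, 50), (0.296, 47), (0.3, 50), (0.304, 53), (0.308, 47), (0.312, 74), (0.316, 112), (0.32, 35), (0.324, 41), (0.328, 120), (0.332, 3)]
177.82940747227448
('top', 'short') [(0.208, 8), (0.212, 4), (0.216, 8), (0.22, 2), (0.224, 9), (0.228, 6), (0.232, 23), (0.236, 55), (0.24, 8), (0.244, 12), (0.248, 78), (0.252, 3)]
175.1920356355963
('top', 'tall') [(0.284, 7), (0.288, 6), (0.292, 11), (0.296, 8), (0.3, 9), (0.304, 18), (0.308, 6), (0.312, 54), (0.316, 42), (0.32, 10), (0.324, 34), (0.328, 72), (0.332, 1)]
177.33835751597707
```

play_rows(targets=[{"grip": 0, "linear": [0, 0, 5], "delta_rot": [0, 0, -0.14]}, {"grip": 0, "linear": [0, 0, 10], "delta_rot": [0, 0, -0.28]}, {"grip": 0, "linear": [2, -4, 13], "delta_rot": [0, 0, -0.42]}, {"grip": 0, "linear": [4, -8, 15], "delta_rot": [0, 0, -0.56]}, {"grip": 0, "linear": [6, -12, 16], "delta_rot": [0, 0, -0.7]}, {"grip": 0, "linear": [8, -16, 16], "delta_rot": [0, 0, -0.84]}, {"grip": 0, "linear": [10, -20, 16], "delta_rot": [0, 0, -0.98]}, {"grip": 0, "linear": [12, -24, 16], "delta_rot": [0, 0, -1.12]}, {"grip": 0, "linear": [14, -27, 16], "delta_rot": [0, 0, -1.26]}, {"grip": 0, "linear": [16, -30, 16], "delta_rot": [0, 0, -1.4]}])

```text
time: 1.6
ee_pos: [0.3328, 0.2207, 0.3917]
tcp_rot: [180.0, -0.0, 81.2]
wrist_force: [0.7, 0.4, -0.8]
opening: 0.0851
grasp_force: 0.0
```

play_rows(targets=[{"grip": 0, "linear": [2, -4, 0], "delta_rot": [0, 0, -0.145]}, {"grip": 0, "linear": [4, -8, 0], "delta_rot": [0, 0, -0.29]}, {"grip": 0, "linear": [7, -12, 0], "delta_rot": [0, 0, -0.435]}, {"grip": 0, "linear": [10, -16, 0], "delta_rot": [0, 0, -0.58]}, {"grip": 0, "linear": [13, -20, 0], "delta_rot": [0, 0, -0.725]}, {"grip": 0, "linear": [16, -24, 0], "delta_rot": [0, 0, -0.87]}, {"grip": 0, "linear": [18, -27, 0], "delta_rot": [0, 0, -1.02]}, {"grip": 0, "linear": [19.5, -28.9, -2], "delta_rot": [0, 0, -1.17]}, {"grip": 0, "linear": [19.5, -28.9, -5], "delta_rot": [0, 0, -1.32]}, {"grip": 0, "linear": [19.5, -28.9, -5], "delta_rot": [0, 0, -1.47]}])

```text
time: 2.6
ee_pos: [0.5269, -0.0675, 0.3362]
tcp_rot: [-180.0, 0.4, -3.2]
wrist_force: [0.1, -0.3, -0.2]
opening: 0.0854
grasp_force: 0.0
```

play_rows(targets=[{"grip": 0, "linear": [0, 0, 0], "delta_rot": [0, 0, -0.025]}, {"grip": 0, "linear": [0, 0, -3], "delta_rot": [0, 0, -0.025]}])

```text
time: 2.8
ee_pos: [0.5283, -0.0668, 0.3149]
tcp_rot: [180.0, -0.4, -4.0]
wrist_force: [0.1, -0.3, 0.1]
opening: 0.0854
grasp_force: 0.0
```

Run:
```python
from h import *
s=bot.get_obs(); print(s["ee_pos"],s["tcp_rot"],s["wrist_force"],s["q"])
p=shot("side"); cv2.imwrite("pics/c.png",cv2.resize(p["color"][40:240,160:360,::-1],None,fx=3,fy=3))
```

```text
[ 0.52833624 -0.06681988  0.31491791] [179.97839828  -0.38366433  -3.98857474] [ 0.08994655 -0.31904562  0.05279854] [-7.20804689e+00  5.01458747e+00  1.96155542e+01  1.04216695e+02
 -2.08852768e-05  1.76780600e+02]
```

View pics/c.png

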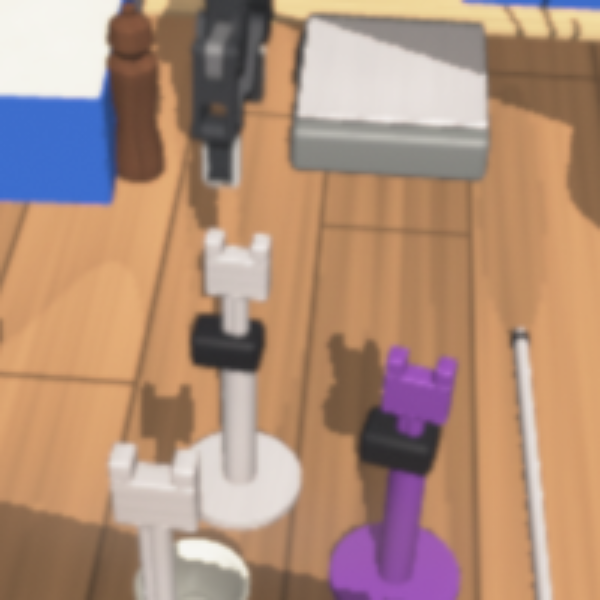

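Last joint is near its +180° limit, which would restrict the lock overshoot; I flip the gripper half a turn.

play_rows(targets=[{"grip": 0, "linear": [0, -0.2, 0], "delta_rot": [0, 0, 0.145]}, {"grip": 0, "linear": [0, -0.2, 0], "delta_rot": [0, 0, 0.29]}, {"grip": 0, "linear": [0, -0.2, 0], "delta_rot": [0, 0, 0.435]}, {"grip": 0, "linear": [0, -0.2, 0], "delta_rot": [0, 0, 0.58]}, {"grip": 0, "linear": [0, -0.2, 0], "delta_rot": [0, 0, 0.725]}, {"grip": 0, "linear": [0, -0.2, 0], "delta_rot": [0, 0, 0.87]}, {"grip": 0, "linear": [0, -0.2, 0], "delta_rot": [0, 0, 1.015]}, {"grip": 0, "linear": [0, -0.2, 0], "delta_rot": [0, 0, 1.16]}, {"grip": 0, "linear": [0, -0.2, 0], "delta_rot": [0, 0, 1.305]}, {"grip": 0, "linear": [0, -0.2, 0], "delta_rot": [0, 0, 1.45]}])

```text
time: 3.85
ee_pos: [0.5276, -0.0685, 0.3127]
tcp_rot: [179.9, -0.0, 79.5]
wrist_force: [0.7, 0.1, -0.2]
opening: 0.0854
grasp_force: 0.0
```

play_rows(targets=[{"grip": 0, "linear": [0, 0, 0], "delta_rot": [0, 0, 0.145]}, {"grip": 0, "linear": [0, 0, 0], "delta_rot": [0, 0, 0.29]}, {"grip": 0, "linear": [0, 0, 0], "delta_rot": [0, 0, 0.435]}, {"grip": 0, "linear": [0, 0, 0], "delta_rot": [0, 0, 0.58]}, {"grip": 0, "linear": [0, 0, 0], "delta_rot": [0, 0, 0.725]}, {"grip": 0, "linear": [0, 0, 0], "delta_rot": [0, 0, 0.87]}, {"grip": 0, "linear": [0, 0, 0], "delta_rot": [0, 0, 1.015]}, {"grip": 0, "linear": [0, 0, 0], "delta_rot": [0, 0, 1.16]}, {"grip": 0, "linear": [0, 0, 0], "delta_rot": [0, 0, 1.305]}, {"grip": 0, "linear": [0, 0, 0], "delta_rot": [0, 0, 1.45]}])

```text
time: 4.85
ee_pos: [0.5276, -0.0685, 0.3127]
tcp_rot: [180.0, 0.1, 162.6]
wrist_force: [0.9, 0.5, -0.7]
opening: 0.0856
grasp_force: 0.0
```

play_rows(targets=[{"grip": 0, "linear": [0, 0, 0], "delta_rot": [0, 0, 0.14]}, {"grip": 0, "linear": [0, 0, 0], "delta_rot": [0, 0, 0.24]}, {"grip": 0, "linear": [0, 0, 0], "delta_rot": [0, 0, 0.24]}, {"grip": 0, "linear": [0, 0, 0], "delta_rot": [0, 0, 0.24]}])

```text
time: 5.25
ee_pos: [0.5275, -0.0686, 0.3121]
tcp_rot: [-180.0, 0.1, 175.7]
wrist_force: [-0.0, 0.1, 0.5]
opening: 0.0854
grasp_force: 0.0
```

Run:
```python
from h import *
s=bot.get_obs(); print(s["time"],s["ee_pos"],s["tcp_rot"],s["wrist_force"],s["q"])
```

```text
5.25 [ 0.52752574 -0.06861777  0.31213529] [-1.79995942e+02  5.79679457e-02  1.75700764e+02] [-0.02093319  0.05717453  0.52116387] [-7.41063796e+00  5.14790457e+00  1.94368856e+01  1.04230878e+02
 -9.05414694e-04 -3.11140069e+00]
```

play_rows(targets=[{"grip": 0, "linear": [0, 0, -4], "delta_rot": [0, 0, 0]}, {"grip": 0, "linear": [0, 0, -7], "delta_rot": [0, 0, 0]}, {"grip": 0, "linear": [0, 0, -9], "delta_rot": [0, 0, 0]}, {"grip": 0, "linear": [0, 0, -11], "delta_rot": [0, 0, 0]}, {"grip": 0, "linear": [0, 0, -11], "delta_rot": [0, 0, 0]}, {"grip": 0, "linear": [0, 0, -11], "delta_rot": [0, 0, 0]}], force=70)

```text
time: 5.85
ee_pos: [0.5274, -0.0687, 0.2021]
tcp_rot: [-180.0, 0.0, 175.7]
wrist_force: [1.0, 0.5, 0.2]
opening: 0.0852
grasp_force: 0.0
```

play_rows(targets=[{"grip": 130, "linear": [0, 0, 0], "delta_rot": [0, 0, 0]}, {"grip": 160, "linear": [0, 0, 0], "delta_rot": [0, 0, 0]}, {"grip": 180, "linear": [0, 0, 0], "delta_rot": [0, 0, 0]}, {"grip": 200, "linear": [0, 0, 0], "delta_rot": [0, 0, 0]}, {"grip": 220, "linear": [0, 0, 0], "delta_rot": [0, 0, 0]}, {"grip": 255, "linear": [0, 0, 0], "delta_rot": [0, 0, 0]}, {"grip": 255, "linear": [0, 0, 0], "delta_rot": [0, 0, 0]}, {"grip": 255, "linear": [0, 0, 0], "delta_rot": [0, 0, 0]}])

```text
time: 6.65
ee_pos: [0.5275, -0.0689, 0.2015]
tcp_rot: [-180.0, 0.0, 175.8]
wrist_force: [0.4, -1.7, 2.3]
opening: 0.0153
grasp_force: 68.3
```

Run:
```python
from h import *
s=bot.get_obs(); print(s)
```

```text
{'time': 6.65, 'q': array([-7.43271696e+00,  1.93638148e+00,  3.57956478e+00,  9.16129749e+01,
       -2.48124966e-02, -3.19149459e+00]), 'qd': array([ 0.06783949,  0.04915907, -0.07153366,  0.02360454,  0.02869273,
       -0.02132256]), 'joint_efforts': array([  1.20043416, -47.83503413,  45.36225915,   0.35039638,
         0.81380675,  -0.08041371]), 'ee_pos': array([ 0.52748704, -0.06893938,  0.20152195]), 'tcp_rot': array([-1.79973544e+02,  2.87801441e-02,  1.75758778e+02]), 'wrist_force': array([ 0.37199548, -1.69544338,  2.34314958]), 'torque': array([-0.68065615, -0.03574744, -0.04847363]), 'grasp_force': 68.28239304944873, 'opening': 0.015344220111199737}
```

play_rows(targets=[{"grip": 255, "linear": [0, 0, 0], "delta_rot": [0, 0, 0.1]}, {"grip": 255, "linear": [0, 0, 0], "delta_rot": [0, 0, 0.22]}, {"grip": 255, "linear": [0, 0, 0], "delta_rot": [0, 0, 0.34]}, {"grip": 255, "linear": [0, 0, 0], "delta_rot": [0, 0, 0.46]}, {"grip": 255, "linear": [0, 0, 0], "delta_rot": [0, 0, 0.58]}, {"grip": 255, "linear": [0, 0, 0], "delta_rot": [0, 0, 0.7]}, {"grip": 255, "linear": [0, 0, 0], "delta_rot": [0, 0, 0.82]}, {"grip": 255, "linear": [0, 0, 0], "delta_rot": [0, 0, 0.94]}, {"grip": 255, "linear": [0, 0, 0], "delta_rot": [0, 0, 1.04]}, {"grip": 255, "linear": [0, 0, 0], "delta_rot": [0, 0, 1.04]}])

```text
time: 7.65
ee_pos: [0.5274, -0.0688, 0.2015]
tcp_rot: [-180.0, -0.0, -124.6]
wrist_force: [-0.3, -1.2, 2.6]
opening: 0.0151
grasp_force: 68.4
```

Run:
```python
from h import *
s=bot.get_obs(); print(s["ee_pos"],s["tcp_rot"],s["wrist_force"],s["torque"],s["opening"])
o=heads()
def plate(t,n):
    # prong-top plateau: median of points within 2.5mm of robust max
    z=np.sort(t[:,2]); m=np.median(z[-12:]); return np.median(z[(z>m-.004)])
for k,t in o.items(): print(k,round(plate(t,0),4))
p=shot("side"); cv2.imwrite("pics/d.png",cv2.resize(p["color"][40:240,160:360,::-1],None,fx=3,fy=3))
```

```text
[ 0.52743408 -0.06881169  0.20148363] [-1.79975526e+02 -3.99501494e-03 -1.24553922e+02] [-0.28996691 -1.19882122  2.6281173 ] [-0.63030138  0.0696145   0.12304719] 0.015145195511537797
side short 288 zmax [0.5131 0.5126 0.5118 0.5108 0.5093] rect [530.6 -31.4] [10.2 47.1] 83.9
side tall 709 zmax [0.3316 0.3313 0.3311 0.3304 0.33  ] rect [541.5 209.4] [17.2 44.3] 87.0
top short 4628 zmax [0.6857 0.6853 0.6851 0.6847 0.6845] rect [526.8 -66.1] [79.4 79.3] 76.2
top tall 280 zmax [0.3317 0.3312 0.3304 0.33   0.3293] rect [540.7 206. ] [15.6 43.4] 87.5
('side', 'short') 0.5102
('side', 'tall') 0.3296
('top', 'short') 0.6829
('top', 'tall') 0.329
```

View pics/d.png

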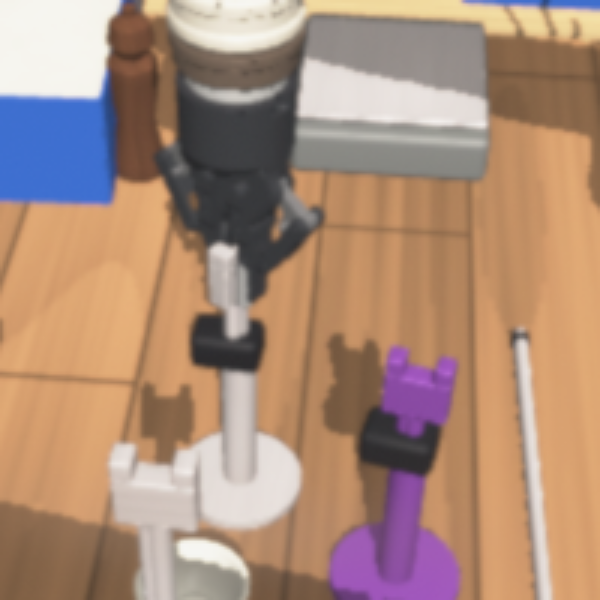

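Head turned about 60° (unlocked), visible at (222,272) edge-on. Raise by 79 mm.

play_rows(targets=[{"grip": 255, "linear": [0, 0, 0.8], "delta_rot": [0, 0, 0]}, {"grip": 255, "linear": [0, 0, 2], "delta_rot": [0, 0, 0]}, {"grip": 255, "linear": [0, 0, 3.3], "delta_rot": [0, 0, 0]}, {"grip": 255, "linear": [0, 0, 4.6], "delta_rot": [0, 0, 0]}, {"grip": 255, "linear": [0, 0, 5.9], "delta_rot": [0, 0, 0]}, {"grip": 255, "linear": [0, 0, 7], "delta_rot": [0, 0, 0]}, {"grip": 255, "linear": [0, 0, 7.7], "delta_rot": [0, 0, 0]}, {"grip": 255, "linear": [0, 0, 7.9], "delta_rot": [0, 0, 0]}, {"grip": 255, "linear": [0, 0, 7.9], "delta_rot": [0, 0, 0]}, {"grip": 255, "linear": [0, 0, 7.9], "delta_rot": [0, 0, 0]}])

```text
time: 8.8
ee_pos: [0.5274, -0.0687, 0.2809]
tcp_rot: [-179.9, 0.0, -124.6]
wrist_force: [-0.9, -1.2, 2.3]
opening: 0.0152
grasp_force: 70.1
```

Run:
```python
from h import *
s=bot.get_obs(); print(s["ee_pos"],s["tcp_rot"],s["wrist_force"],s["torque"],s["opening"])
p=shot("side"); w=cloud(p)
v,u=np.nonzero(p["range_z"]>0); c=p["color"][v,u].astype(int)
br=(c.min(1)>150)&(c.max(1)-c.min(1)<30)
for n,q in(("short",(.5275,-.0688)),("tall",(.541,.209))):
    s=w[br&(np.hypot(*(w[:,:2]-q).T)<.03)&(w[:,2]>.25)&(w[:,2]<.36)]
    print(n,len(s),np.sort(s[:,2])[::-1][[0,4,9,14,19,29,39]].round(4))
cv2.imwrite("pics/e.png",cv2.resize(p["color"][40:240,160:360,::-1],None,fx=3,fy=3))
```

```text
[ 0.52740598 -0.06870604  0.2809179 ] [-1.79944602e+02  2.87793158e-02 -1.24643838e+02] [-0.86256287 -1.19015432  2.26148534] [-0.66189536  0.19495776 -0.07475544] 0.015207580620201404
short 294 [0.3325 0.3317 0.331  0.3307 0.3305 0.3296 0.3273]
tall 814 [0.3326 0.3315 0.3313 0.3309 0.3307 0.3304 0.3302]
```

View pics/e.png

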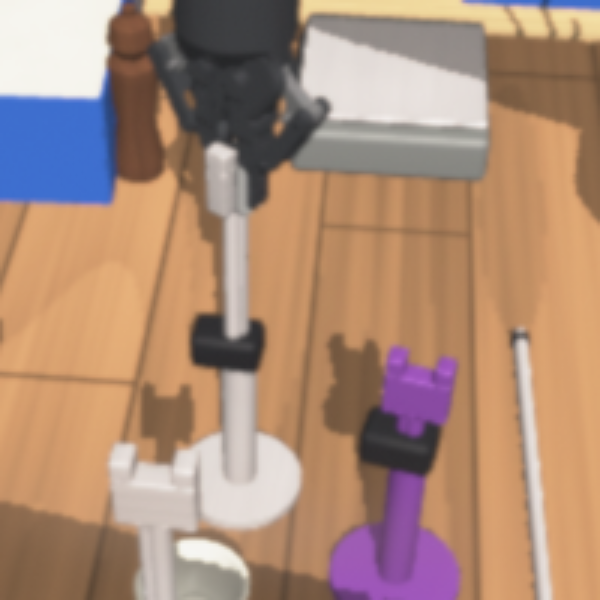

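Raised (head at (222,180)), prong tops agree to within about 0.5 mm. Twist back with slight overshoot onto the stop.

play_rows(targets=[{"grip": 255, "linear": [0, 0, 0], "delta_rot": [0, 0, -0.12]}, {"grip": 255, "linear": [0, 0, 0], "delta_rot": [0, 0, -0.24]}, {"grip": 255, "linear": [0, 0, 0], "delta_rot": [0, 0, -0.36]}, {"grip": 255, "linear": [0, 0, 0], "delta_rot": [0, 0, -0.48]}, {"grip": 255, "linear": [0, 0, 0], "delta_rot": [0, 0, -0.6]}, {"grip": 255, "linear": [0, 0, 0], "delta_rot": [0, 0, -0.72]}, {"grip": 255, "linear": [0, 0, 0], "delta_rot": [0, 0, -0.84]}, {"grip": 255, "linear": [0, 0, 0], "delta_rot": [0, 0, -0.94]}, {"grip": 255, "linear": [0, 0, 0], "delta_rot": [0, 0, -1.02]}, {"grip": 255, "linear": [0, 0, 0], "delta_rot": [0, 0, -1.04]}])

```text
time: 9.85
ee_pos: [0.5271, -0.0685, 0.2808]
tcp_rot: [180.0, 0.0, 175.7]
wrist_force: [-3.4, -0.6, 3.2]
opening: 0.0154
grasp_force: 70.1
```

play_rows(targets=[{"grip": 255, "linear": [0, 0, 0], "delta_rot": [0, 0, -0.03]}, {"grip": 255, "linear": [0, 0, 0], "delta_rot": [0, 0, -0.06]}, {"grip": 255, "linear": [0, 0, 0], "delta_rot": [0, 0, -0.06]}])

```text
time: 10.15
ee_pos: [0.5271, -0.0685, 0.2807]
tcp_rot: [180.0, 0.0, 172.5]
wrist_force: [-3.6, -1.1, 4.2]
opening: 0.0151
grasp_force: 71.9
```

Run:
```python
from h import *
s=bot.get_obs(); print(s["ee_pos"],s["tcp_rot"],s["wrist_force"],s["torque"],s["opening"])
```

```text
[ 0.52711994 -0.06847179  0.2807398 ] [1.79996847e+02 1.63231154e-02 1.72492982e+02] [-3.63179875 -1.12124306  4.18877302] [-0.5538135   0.60069629  1.3466162 ] 0.015068330575794979
```

play_rows(targets=[{"grip": 150, "linear": [0, 0, 0], "delta_rot": [0, 0, 0]}, {"grip": 80, "linear": [0, 0, 0], "delta_rot": [0, 0, 0]}, {"grip": 0, "linear": [0, 0, 0], "delta_rot": [0, 0, 0]}, {"grip": 0, "linear": [0, 0, 0], "delta_rot": [0, 0, 0]}, {"grip": 0, "linear": [0, 0, 0], "delta_rot": [0, 0, 0]}, {"grip": 0, "linear": [0, 0, 2], "delta_rot": [0, 0, 0]}, {"grip": 0, "linear": [0, 0, 5], "delta_rot": [0, 0, 0]}, {"grip": 0, "linear": [0, 0, 9], "delta_rot": [0, 0, 0]}, {"grip": 0, "linear": [0, 0, 12], "delta_rot": [0, 0, 0]}, {"grip": 0, "linear": [0, 0, 12], "delta_rot": [0, 0, 0]}])

```text
time: 11.15
ee_pos: [0.5277, -0.0688, 0.4043]
tcp_rot: [180.0, 0.3, 172.3]
wrist_force: [-0.6, -0.3, 0.1]
opening: 0.0851
grasp_force: 0.0
```

play_rows(targets=[{"grip": 0, "linear": [-4, 0, 0], "delta_rot": [0, 0, 0]}, {"grip": 0, "linear": [-8, 0, 0], "delta_rot": [0, 0, 0]}, {"grip": 0, "linear": [-12, 0, 0], "delta_rot": [0, 0, 0]}, {"grip": 0, "linear": [-16, 0, 0], "delta_rot": [0, 0, 0]}, {"grip": 0, "linear": [-18, 0, 0], "delta_rot": [0, 0, 0]}, {"grip": 0, "linear": [-18, 0, 0], "delta_rot": [0, 0, 0]}])

```text
time: 11.75
ee_pos: [0.3453, -0.0686, 0.4011]
tcp_rot: [-180.0, 0.1, 172.3]
wrist_force: [-0.1, -1.2, 0.4]
opening: 0.0854
grasp_force: 0.0
```

Run:
```python
from h import *
print(bot.get_obs()["wrist_force"])
for n in("side","top"):
    p=shot(n); w=cloud(p)
    for k,q in(("short",(.5275,-.0688)),("tall",(.541,.209))):
        s=w[(np.hypot(*(w[:,:2]-q).T)<.03)&(w[:,2]>.28)&(w[:,2]<.36)]
        V=np.linalg.eigh(np.cov(s[:,:2].T))[1][:,1]
        r=cv2.minAreaRect((s[:,:2]*1000).astype(np.float32))
        print(n,k,len(s),np.sort(s[:,2])[::-1][[0,4,9,14,19,29,39]].round(4),"pca",np.degrees(np.arctan2(V[1],V[0])).round(1),np.round(r[0],1),np.round(r[1],1),round(r[2],1))
    if n=="side": cv2.imwrite("pics/f.png",cv2.resize(p["color"][40:240,160:360,::-1],None,fx=3,fy=3))
```

```text
[-0.13084938 -1.19147589  0.38058081]
side short 514 [0.3331 0.3318 0.3314 0.3311 0.3309 0.3307 0.3305] pca 176.2 [528.1 -67.3] [19.4 44.4] 85.0
side tall 730 [0.3321 0.3313 0.331  0.3307 0.3306 0.3304 0.3302] pca 178.0 [541.4 209.3] [17.9 44.1] 86.0
top short 273 [0.3324 0.3313 0.3309 0.3306 0.3305 0.3299 0.3295] pca 174.9 [527.4 -70. ] [16.2 42.9] 85.4
top tall 282 [0.3328 0.3311 0.3305 0.3302 0.3298 0.3294 0.329 ] pca 177.3 [540.7 205.9] [15.4 43.4] 87.2
```

View pics/f.png

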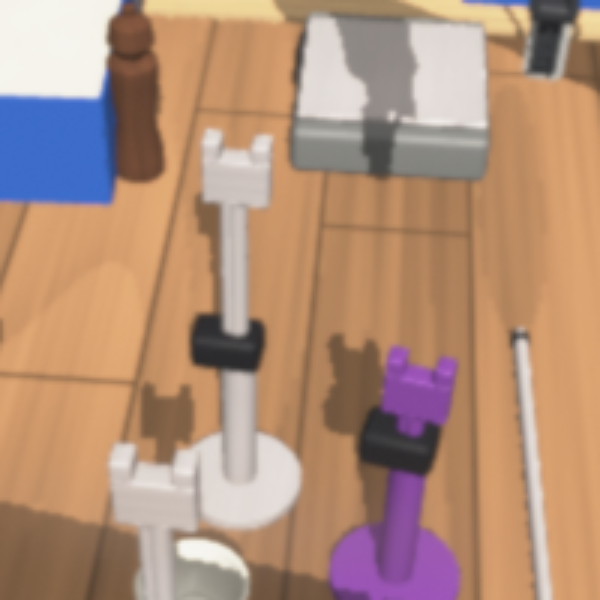

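The lower post's head at (237,170) is raised, back at its original angle (pca 176.2/174.9 against 176.5/175.2 at the start), and level within about 0.3 mm. The gripper is clear.

```bash
python3 -c "
from workcell import bot
print(bot.job_done())"
```

```text
the job is handed in; nothing more can be done
None
```

I unlocked the lower post, raised it 79 mm until its head was level with the taller one to within about 0.5 mm by the cameras, locked it again hard against the stop, let go, and handed the job in at about 12 s; the hand-in returned no verdict.

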